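# Line up a set of collets by size on the collet rail

## Task

Line up the four loose steel collets on the aluminium collet rail in order of size, one standing upright in the middle of each round black pad: the smallest on the pad next to the brass thumbscrew, then the next larger, up to the largest on the pad farthest from it. Leave the black loupe standing where it is, undisturbed.

Things in the scene. Friction and masses are not known exactly. Their poses are not given: they have to be found in the camera images.
- collet_16: the smallest of the four loose spring collets: bare steel, round, slotted, standing upright on the worktop, 16 mm across at its widest and 28 mm tall; the four are of one form and differ only in size; origin at the centre of the underside, z up along its axis
- collet_20: the second smallest of the four loose spring collets: bare steel, round, slotted, standing upright on the worktop, 20 mm across at its widest and 31 mm tall; the four are of one form and differ only in size; origin at the centre of the underside, z up along its axis
- collet_24: the second largest of the four loose spring collets: bare steel, round, slotted, standing upright on the worktop, 24 mm across at its widest and 34 mm tall; the four are of one form and differ only in size; origin at the centre of the underside, z up along its axis
- collet_30: the largest of the four loose spring collets: bare steel, round, slotted, standing upright on the worktop, 30 mm across at its widest and 38 mm tall; the four are of one form and differ only in size; origin at the centre of the underside, z up along its axis
- rail: flat aluminium bar 268 x 56 mm, top at 12 mm, fixed, at any angle; four round black pads on it 60 mm apart; a brass thumbscrew (22 mm across, 12 mm above the bar) at one end, 40 mm beyond the first pad. Origin under the middle of the row of pads, on the worktop; y along the bar away from the thumbscrew, pads at y = -90, -30, 30, 90 mm. A lamp head hangs over the left side, 0.42 m ahead and 0.52 m to the left of the base, 0.22 m up: keep clear of it
- pad_1: round black flat rubber pad on the rail, the one next to the brass thumbscrew; 42 mm across, 2 mm thick, fixed to the bar; origin at the centre of its underside (12 mm above the worktop; its top is at 14 mm), axes as the rail's; gripping across the bar (closing along x) clears the neighbours
- pad_2: round black flat rubber pad on the rail, second from the thumbscrew; 42 mm across, 2 mm thick, fixed to the bar; origin at the centre of its underside (12 mm above the worktop; its top is at 14 mm), axes as the rail's; gripping across the bar (closing along x) clears the neighbours
- pad_3: round black flat rubber pad on the rail, third from the thumbscrew; 42 mm across, 2 mm thick, fixed to the bar; origin at the centre of its underside (12 mm above the worktop; its top is at 14 mm), axes as the rail's; gripping across the bar (closing along x) clears the neighbours
- pad_4: round black flat rubber pad on the rail, the one farthest from the thumbscrew; 42 mm across, 2 mm thick, fixed to the bar; origin at the centre of its underside (12 mm above the worktop; its top is at 14 mm), axes as the rail's; gripping across the bar (closing along x) clears the neighbours
- loupe: black watchmaker's loupe standing loose on its wide rim among the collets, 40 mm across, 30 mm tall; origin at the centre of the underside; leave it alone. A loose brass weight, 31 mm across, 51 mm tall, also stands among the collets; collets, loupe and weight start at least 75 mm apart centre to centre

How it is judged:
By the outcome, as a careful person would: the job done as asked, in the order asked, and still so for the second after the job is handed in, with the robot touching nothing.
It also fails if it takes over 99 s, if anything falls off the work surface, if the arm or the gripper's body presses on something with over 40 N, if the wrist force passes 120 N, or if a joint passes its speed limit or range.

## Robot

A 7-joint arm with a two-finger parallel gripper is mounted at the origin on a cart in front of the work surface, level with it; the furniture and walls round the work are solid. World frame = base frame: x ahead of the robot, y to its left, z up, the work surface at z = 0. Lengths are in m, angles in rad, forces in N, time in s.
With the tool pointing down it reaches from about 0.4 to 0.875 m from the base axis. Payload 19.3 kg.
Tool frame: the origin (TCP) lies midway between the tips of the shut fingers; the grasp point (between the pads) lies 19 mm behind it (env.grasp_offset is the distance from the TCP to the grasp point, in m); z points along the fingers, y is the line along which they close (so a half turn about z gives the same grasp; the last joint's range is limited). The gripper opens to 85 mm and grips with 20 to 120 N. Pads are 22 mm wide; open, the fingers measure 114 mm over their backs; the gripper's body (76 mm by 85 mm) begins 54 mm behind the grasp point. The pads swing forward as they close: fully open they stand 13 mm farther back than shut.
Start: joints at [1.266, 0.521, -0.036, 1.599, 0.021, 1.021, -0.113], TCP at [0.145, -0.608, 0.199] pointing down, gripper open.
Joint ranges: [-2.91, 2.91], [-0.3, 2.13], [-1.5, 1.42], [0.17, 2.43], [-1.26, 4.41], [0.16, 1.93], [-2.52, 2.52]. Speed limits (rad/s): [1.89, 1.89, 2.39, 2.39, 3.01, 3.01, 3.01].

## Interface

Orientations are given as a rotation vector (axis times angle).
In Python, from station import env gives the robot as it stands. The module is installed in compiled form; this text tells all that it offers.
- The arm moves only by the tool servo_tool, never from a script. Its arguments are lists of equal length, an entry for each row: "xyz": the shift along the tool's x, y, z in m, a list of three; "roll": the turn about the tool's z in degrees. In form: {"xyz": [[x, y, z], ...], "roll": [roll, ...]}. A call has exactly 8 rows; each row shifts and turns the commanded pose from where the row before left it, along the tool's axes as they then stand; what a row does not reach is not made up. A row lasts 1/8 s, in which the tool goes at most 62.5 mm and 10.7 degrees, less where a joint would pass 70% of its speed; a pose out of reach is approached as far as the arm can. A call with a gripper value outside its range is refused whole. "hand" is the opening, from 0 (shut) to 1 (fully open), set as the call begins (left out, the last holds). The fingers move at their own pace and stop on an object; the grip force is fixed at half the most. Time passes only in rows, so rows that do not move let the fingers close, or fill a call up. It gives the time, the measured TCP pose, the force, the opening and the grip force at its end, in the units of the state.
- env.get_obs(): the state, without advancing time (a new reading comes with each control period).
- env.read_camera(name): name is "side" or "top"; returns a dict with "img" (480x640x3 uint8, red, green, blue), "intrinsics" (3x3 intrinsics, pixels), "dist" ([k1, k2, p1, p2, k3] as OpenCV has them; the pictures are not rectified), "world_from_camera" (4x4, takes a point from camera to world coordinates). Camera axes: x right, y up, looking along -z (the intrinsics and any distortion apply to the point x, -y, -z); pixel columns grow to the right and rows downward; lengths in m; the calibration is good to about 2 mm. A picture is of the moment at which its call begins. There is no depth.
- env.close_job(): hands the job in; it is judged then, once.
The state is a dict: "t": time; "joints": joint angles; "qd": joint speeds; "tau": joint torques, N m; "ee_pos": TCP position; "ee_rot": TCP orientation; "ft_force": force on the tool from outside, world axes, zero at the start; "torque": the same for the moment, N m; "gripper_width": opening from 0.0 (shut) to 1.0 (fully open); "finger_force": force on a finger pad.
Only numpy, scipy, OpenCV 4.12 (cv2) and the standard library are available. Lean on these libraries where they do the work, as an engineer would, in place of code of your own. Each camera call takes 0.05 s, during which the arm holds its last target. There are 200 camera calls.

## Working session

There is one attempt and no reset: what is moved stays moved. The work goes in short steps, Python scripts to look and compute and a tool call to move; the robot and the scene stay as the last step left them, time stands still between calls to the robot, and variables do not carry over. Pictures are saved under pics/ and viewed, at most 14 in all, crops included, and the job is handed in when it is done.

Besides the shell and the picture viewer there is one more tool, called after "Request:" as name(argument=value, ...), one argument or row to a line, values as JSON. servo_tool: Moves the arm, as the interface text tells. Its arguments: {"type":"object","properties":{"xyz":{"type":"array"},"roll":{"type":"array"},"hand":{"type":"number"}},"required":["xyz","roll"]}

```bash
mkdir -p pics
python3 - <<'E'
from station import env
import cv2,numpy as np
o=env.get_obs();print({k:np.round(v,3) for k,v in o.items()},env.grasp_offset)
for n in("top","side"):
    c=env.read_camera(n);cv2.imwrite(f"pics/{n}0.png",c["img"][:,:,::-1])
    print(n,c["intrinsics"],c["dist"],np.round(c["world_from_camera"],3))
E
```

```text
{'t': np.float64(0.0), 'joints': array([ 1.266,  0.522, -0.036,  1.6  ,  0.021,  1.021, -0.113]), 'qd': array([ 0.001, -0.   ,  0.001,  0.   ,  0.001,  0.001,  0.   ]), 'tau': array([-0.0000e+00, -9.2712e+01,  1.9800e+00, -3.6993e+01,  1.8000e-02,
        8.0000e-03,  0.0000e+00]), 'ee_pos': array([ 0.145, -0.607,  0.199]), 'ee_rot': array([-3.119, -0.368,  0.   ]), 'ft_force': array([ 0.016, -0.703, -0.201]), 'torque': array([0.029, 0.023, 0.029]), 'finger_force': np.float64(0.0), 'gripper_width': np.float64(0.998)} 0.0187
top [[501.59207926   0.         313.20456198]
 [  0.         501.59207926 241.02566095]
 [  0.           0.           1.        ]] [-0.08361847  0.          0.          0.          0.        ] [[ 0.014  0.988 -0.153  0.401]
 [-1.     0.016  0.012 -0.045]
 [ 0.014  0.152  0.988  0.891]
 [ 0.     0.     0.     1.   ]]
side [[621.73090016   0.         315.27548699]
 [  0.         621.73090016 237.62570624]
 [  0.           0.           1.        ]] [0.00752589 0.         0.         0.         0.        ] [[ 0.433 -0.763  0.481  1.037]
 [ 0.901  0.357 -0.245 -0.322]
 [ 0.015  0.539  0.842  0.948]
 [ 0.     0.     0.     1.   ]]
```

View pics/top0.png

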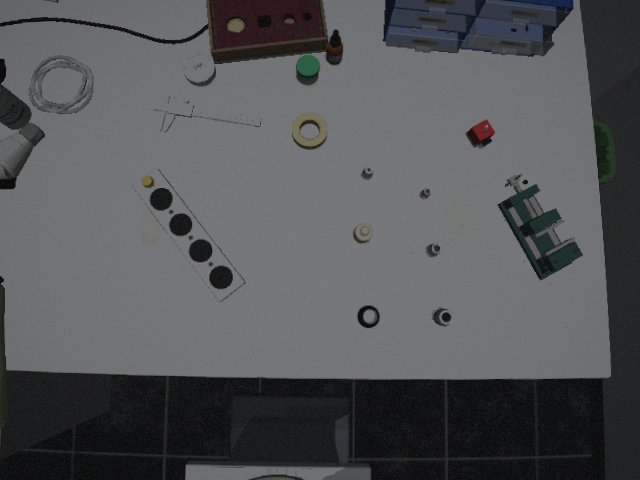

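View pics/side0.png

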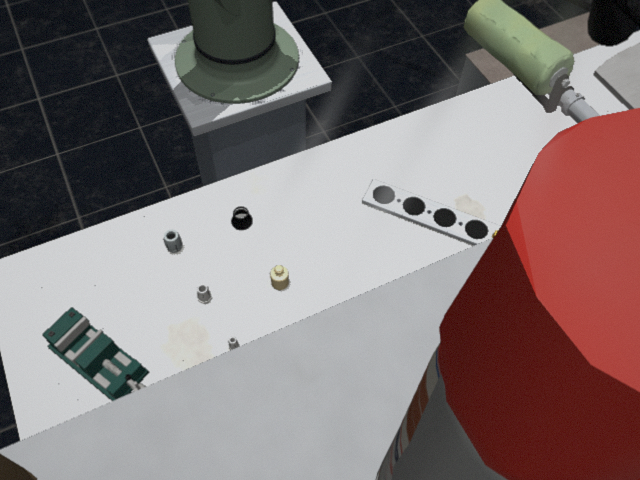

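The top view shows the rail at left, with the thumbscrew at (148,181) and pads at (161,199), (180,224), (200,250) and (221,277). The collets are at (368,172), (426,193), (434,249) and (444,317), the brass weight at (364,233) and the loupe at (368,316). The side view shows three collets; a red lampshade blocks the rest.

```bash
cat > h.py <<'E'
from station import env
import cv2,numpy as np
def ray(c,uv):
    p=cv2.undistortPoints(np.array([[uv]],float),c["intrinsics"],np.array(c["dist"]))[0,0]
    T=c["world_from_camera"];return T[:3,3],T[:3,:3]@np.array([p[0],-p[1],-1])
def at(c,uv,z):
    o,d=ray(c,uv);return (o+d*(z-o[2])/d[2])
def proj(c,P):
    T=np.linalg.inv(c["world_from_camera"]);q=T[:3,:3]@np.array(P)+T[:3,3]
    return cv2.projectPoints(np.array([[q[0],-q[1],-q[2]]]),np.zeros(3),np.zeros(3),c["intrinsics"],np.array(c["dist"]))[0].ravel()
def crops(c,pts,fn,r=22,s=8,cols=4):
    g=[cv2.resize(cv2.getRectSubPix(c["img"],(2*r,2*r),(float(u),float(v))),None,fx=s,fy=s,interpolation=cv2.INTER_CUBIC) for u,v in pts]
    g=[cv2.convertScaleAbs(i,alpha=1.3) for i in g]
    while len(g)%cols:g.append(g[0]*0)
    im=np.vstack([np.hstack(g[i:i+cols]) for i in range(0,len(g),cols)]);cv2.imwrite(fn,im[:,:,::-1])
E
python3 - <<'E'
from h import *
c=env.read_camera("top")
crops(c,[(368,172),(426,193),(434,249),(444,317),(364,233),(368,316)],"pics/c1.png",16,8,3)
# dark pads: blobs
g=cv2.cvtColor(c["img"],7)
m=(g<60).astype(np.uint8);n,l,s,ce=cv2.connectedComponentsWithStats(m)
for i in range(1,n):
    if 300<s[i,4]<600: print(ce[i],s[i,4],at(c,ce[i],.014))
E
```

```text
[479.86697248 134.38990826] 436 [ 0.74262473 -0.36394118  0.014     ]
[ 19.91267123 162.75342466] 584 [0.67519311 0.49158906 0.014     ]
[160.76092545 198.57069409] 389 [0.60953518 0.21971631 0.014     ]
[180.28974359 224.35384615] 390 [0.56285414 0.18155175 0.014     ]
[200.27832512 250.42118227] 406 [0.51657745 0.1434377  0.014     ]
[220.63420428 276.97624703] 421 [0.47024758 0.10545371 0.014     ]
```

View pics/c1.png

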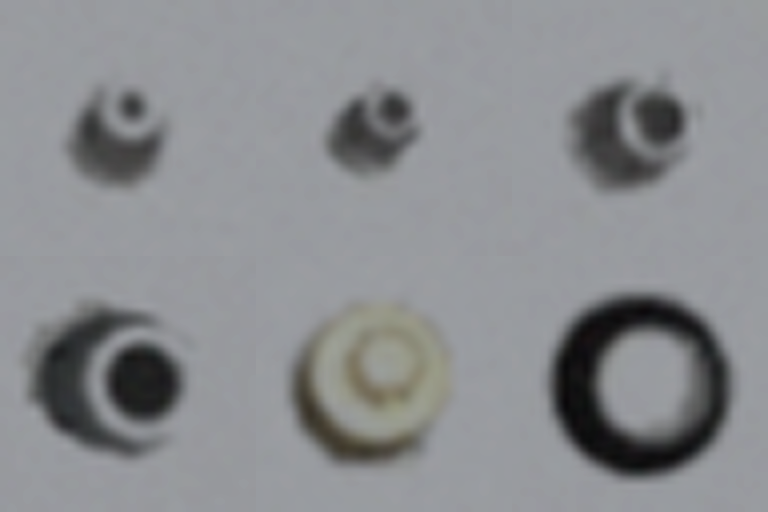

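Pads are located with 60 mm spacing. The collets by size are (444,317) = 30 and (434,249) = 24; (368,172) looks like 20 and (426,193) like 16. I'll check the side view for their form and confirm sizes by finger opening.

Run:
```python
from h import *
c=env.read_camera("top");s=env.read_camera("side")
L=[]
for n,uv,z in [("A20",(368.4,169.2),.031),("B16",(427.3,190.6),.028),("C24",(436.4,247.9),.034),("D30",(446,316.8),.038),("weight",(365,231),.045),("loupe",(368,316),.03)]:
    P=at(c,uv,z);q=proj(s,P);L.append(proj(s,[P[0],P[1],.015]));print(n,np.round(P,4),np.round(q,1))
crops(s,[L[0],L[1],L[2],L[3]],"pics/s1.png",22,9,2)
```

```text
A20 [ 0.665  -0.1523  0.031 ] [301.5 331.8]
B16 [ 0.6286 -0.258   0.028 ] [231.3 339.7]
C24 [ 0.5247 -0.2702  0.034 ] [200.9 288.2]
D30 [ 0.4059 -0.2833  0.038 ] [169.9 235.1]
weight [ 0.5505 -0.1441  0.045 ] [276.9 269.1]
loupe [ 0.4061 -0.1509  0.03  ] [241.4 211.4]
```

View pics/s1.png

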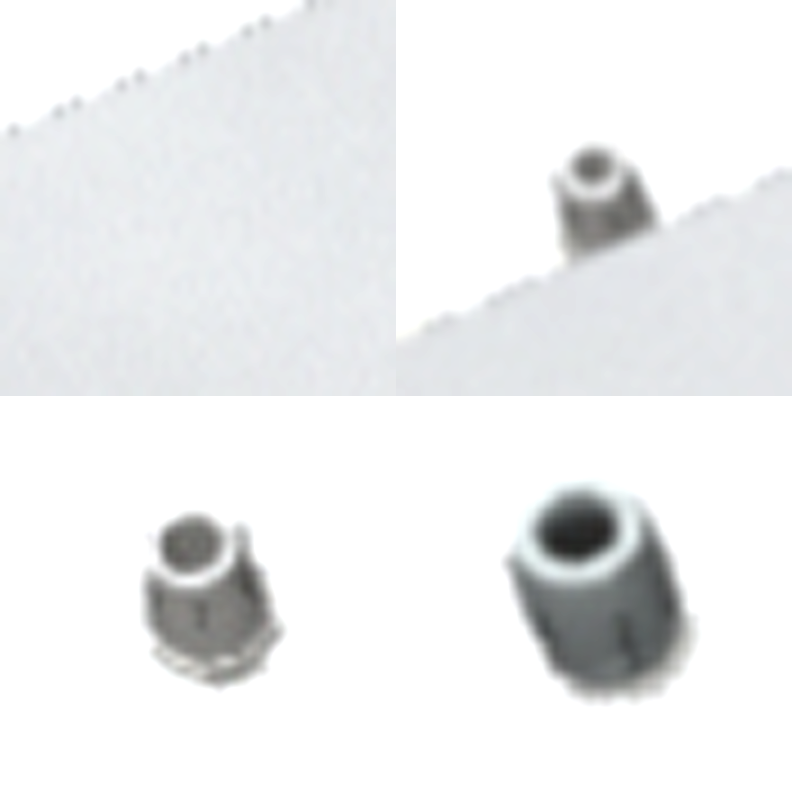

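The side view shows C and D as near-cylinders with an open top bore. B is partly hidden and A fully hidden by a foreground panel. Moving to D first.

Request:
servo_tool(
  xyz=[
    [0.041,-0.032,0],
    [0.041,-0.032,0],
    [0.041,-0.032,0],
    [0.041,-0.032,0],
    [0.041,-0.032,0],
    [0.041,-0.032,0],
    [0.041,-0.032,0],
    [0.041,-0.032,0],
  ],
  roll=[0,0,0,0,0,0,0,0],
  hand=0.6,
)

```text
t: 1.25
ee_pos: [0.4057, -0.2812, 0.1992]
ee_rot: [3.12, 0.368, 0.0]
ft_force: [1.8, -1.1, 0.6]
gripper_width: 0.602
finger_force: 0.0
```

```bash
cat > go.py <<'E'
from h import *
from scipy.spatial.transform import Rotation as R
import sys
T=dict(D=(.4059,-.2833),C=(.5247,-.2702),B=(.6286,-.2580),A=(.6650,-.1523),p1=(.6095,.2197),p2=(.5629,.1816),p3=(.5166,.1434),p4=(.4702,.1055))
def main(n,z=None):
    o=env.get_obs();p=o["ee_pos"];M=R.from_rotvec(o["ee_rot"]).as_matrix()
    yaw=np.degrees(np.arctan2(M[1,0],M[0,0]))
    t=np.array([*T[n],p[2] if z is None else float(z)])
    r=np.radians(39.4);N=np.array([[np.cos(r),np.sin(r),0],[np.sin(r),-np.cos(r),0],[0,0,-1]]).T
    N=R.from_euler('z',r).as_matrix()@np.diag([1,-1,-1])
    print("t",round(float(o["t"]),2),"p",np.round(p,4),"yaw",round(yaw,1),"z-axis",np.round(M[:,2],3),"w",round(float(o["gripper_width"]),3),"F",np.round(o["ft_force"],1),"ff",round(float(o["finger_force"]),1))
    print("j",np.round(o["joints"],2),"roll needed",round(-(39.4-yaw),1),"delta tool now",np.round(M.T@(t-p),4),"at yaw39.4",np.round(N.T@(t-p),4))
main(*sys.argv[1:])
E
python3 go.py D
```

```text
t 1.25 p [ 0.4057 -0.2812  0.1992] yaw 13.4 z-axis [ 0. -0. -1.] w 0.602 F [ 1.8 -1.1  0.6] ff 0.0
j [ 0.62  0.32 -0.17  1.93  0.07  0.9  -0.92] roll needed -26.0 delta tool now [-0.0003  0.0021  0.    ] at yaw39.4 [-0.0012  0.0017  0.    ]
```

Request:
servo_tool(
  xyz=[
    [0,0,0],
    [0,0,0],
    [0,0,0],
    [-0.001,0.002,0.02],
    [0,0,0.045],
    [0,0,0.045],
    [0,0,0.03],
    [0,0,0.02],
  ],
  roll=[-8.7,-8.7,-8.6,0,0,0,0,0],
)

```text
t: 2.25
ee_pos: [0.4049, -0.2844, 0.0377]
ee_rot: [-2.956, -1.06, 0.001]
ft_force: [0.8, -0.3, -0.4]
gripper_width: 0.602
finger_force: 0.0
```

```bash
python3 go.py D .005;python3 - <<'E'
from h import *
s=env.read_camera("side");crops(s,[(175,235)],"pics/d1.png",50,6,1)
E
```

```text
t 2.25 p [ 0.4049 -0.2844  0.0377] yaw 39.5 z-axis [-0.001  0.001 -1.   ] w 0.602 F [ 0.8 -0.3 -0.4] ff 0.0
j [ 0.65  0.58 -0.2   2.05  0.22  0.53 -0.6 ] roll needed 0.1 delta tool now [ 0.0015 -0.0002  0.0327] at yaw39.4 [ 0.0015 -0.0002  0.0327]
```

View pics/d1.png

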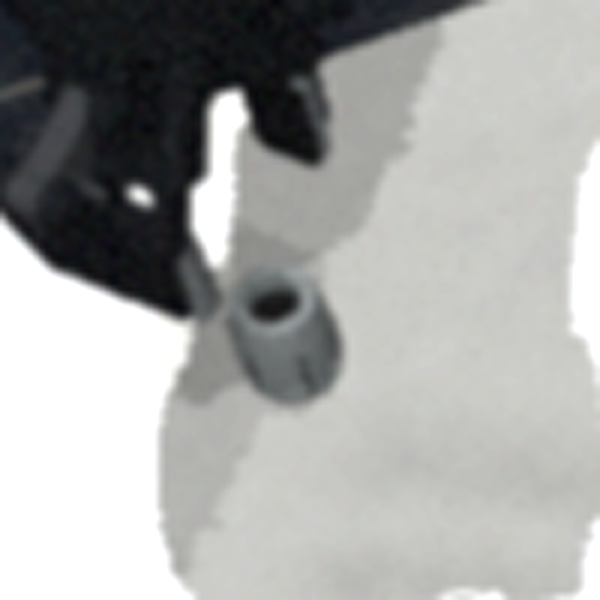

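The picture shows both fingers straddling collet D, whose bore is at about side pixel (170,236), matching the prediction. Descending and gripping.

Request:
servo_tool(
  xyz=[
    [0.001,0,0.015],
    [0,0,0.012],
    [0,0,0.006],
    [0,0,0],
    [0,0,0],
    [0,0,0],
    [0,0,0],
    [0,0,0],
  ],
  roll=[0,0,0,0,0,0,0,0],
)

```text
t: 3.3
ee_pos: [0.4061, -0.2842, 0.0062]
ee_rot: [2.957, 1.06, 0.0]
ft_force: [0.6, 0.1, 0.2]
gripper_width: 0.602
finger_force: 0.0
```

Request:
servo_tool(
  xyz=[
    [0,0,0],
    [0,0,0],
    [0,0,0],
    [0,0,0],
    [0,0,0],
    [0,0,0],
    [0,0,-0.005],
    [0,0,-0.01],
  ],
  roll=[0,0,0,0,0,0,0,0],
  hand=0,
)

```text
t: 4.3
ee_pos: [0.4059, -0.284, 0.0213]
ee_rot: [-2.957, -1.06, 0.001]
ft_force: [0.1, 1.1, -0.1]
gripper_width: -0.003
finger_force: 0.0
```

```bash
python3 go.py p4 ;python3 - <<'E'
from h import *
s=env.read_camera("side");crops(s,[(175,235)],"pics/d2.png",40,6,1)
E
```

```text
t 4.3 p [ 0.4059 -0.284   0.0213] yaw 39.5 z-axis [-0.  0. -1.] w -0.003 F [ 0.1  1.1 -0.1] ff 0.0
j [ 0.64  0.61 -0.19  2.06  0.23  0.5  -0.61] roll needed 0.1 delta tool now [ 2.971e-01 -2.599e-01  1.000e-04] at yaw39.4 [ 0.2969 -0.2602  0.    ]
```

View pics/d2.png

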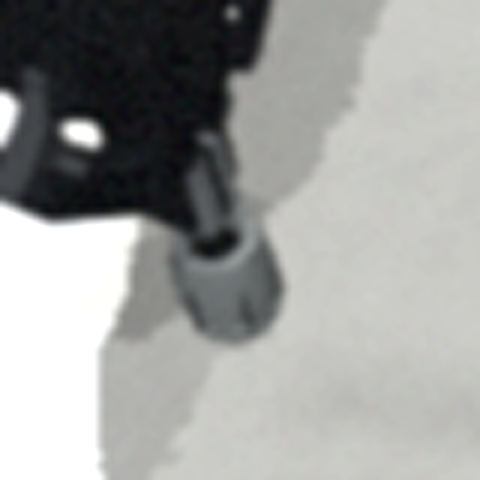

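The fingers shut fully (width 0) and sit behind the collet, which stands unmoved with its bore at about (171,236). So there's an offset between tool and camera; checking from the top.

Run:
```python
from h import *
s=env.read_camera("side");c=env.read_camera("top");p=env.get_obs()["ee_pos"]
q=proj(s,p);t=proj(c,p);print("TCP side",q,"top",t, "19mm behind",proj(s,p+[0,0,.0187]),"D top in side",proj(s,[.4059,-.2833,.038]), proj(s,[.4059,-.2833,.0]))
a=cv2.convertScaleAbs(cv2.resize(c["img"][240:400,370:530],None,fx=3.7,fy=3.7,interpolation=2),alpha=1.5)
cv2.imwrite("pics/t2.png",a[:,:,::-1])
```

```text
TCP side [171.1043656  240.58336398] top [443.98218259 316.56794367] 19mm behind [169.15942594 234.79870072] D top in side [169.89048708 235.08028847] [173.7551553  246.62992058]
```

View pics/t2.png

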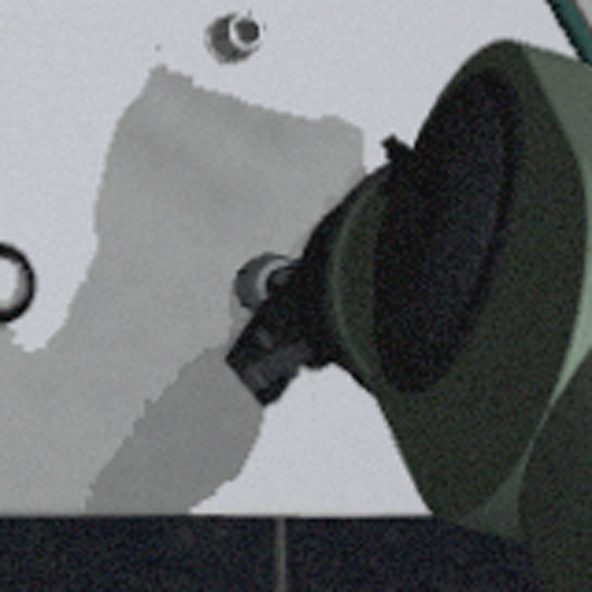

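The gripper's body spans around (457,310) in the top view, and the collet is still standing at (442,317). I'll project the expected fingertip corners into the side picture to size the offset.

Run:
```python
from h import *
s=env.read_camera("side")
X=np.array([.773,.634,0]);Y=np.array([.634,-.773,0])
p=np.array([.4049,-.2844,.0377])
f=lambda P:np.round((proj(s,P)-[175,235]+50)*6)   # d1 crop px
for sy in(1,-1):
  for zz in (0,.008):
    print(sy,zz,"inner pad corners x-/x+",f(p+sy*Y*.0255-X*.011+[0,0,zz]),f(p+sy*Y*.0255+X*.011+[0,0,zz]),"outer",f(p+sy*Y*.04-X*.011+[0,0,zz]),f(p+sy*Y*.04+X*.011+[0,0,zz]))
print("D",f([.4059,-.2833,.038]), "per 10mm X,Y,z",f(p+.01*X)-f(p),f(p+.01*Y)-f(p),f(p+[0,0,.01])-f(p))
```

```text
1 0 inner pad corners x-/x+ [184. 353.] [250. 381.] outer [156. 392.] [222. 421.]
1 0.008 inner pad corners x-/x+ [178. 338.] [244. 367.] outer [150. 377.] [216. 406.]
-1 0 inner pad corners x-/x+ [280. 220.] [344. 247.] outer [306. 184.] [370. 210.]
-1 0.008 inner pad corners x-/x+ [275. 205.] [340. 232.] outer [301. 168.] [366. 195.]
D [269. 300.] per 10mm X,Y,z [29. 12.] [-19.  26.] [ -7. -19.]
```

The tips appear displaced along a line the side view can't separate (height vs. -x). I'll raise the shut fingers and triangulate them with both cameras.

Request:
servo_tool(
  xyz=[
    [0,0,-0.02],
    [0,0,-0.03],
    [0,0,-0.03],
    [0,0,0],
    [0,0,0],
    [0,0,0],
    [0,0,0],
    [0,0,0],
  ],
  roll=[0,0,0,0,0,0,0,0],
)

```text
t: 5.5
ee_pos: [0.406, -0.284, 0.1008]
ee_rot: [-2.957, -1.06, 0.001]
ft_force: [0.5, -0.2, -0.3]
gripper_width: 0.002
finger_force: 0.0
```

Run:
```python
from h import *
c=env.read_camera("top");s=env.read_camera("side");p=env.get_obs()["ee_pos"]
L=[]
for k,(m,o) in enumerate(((c,(20,0)),(s,(0,0)))):
    q=proj(m,p);print(p,q, proj(m,[0,0,0]));r=50
    ce=np.round(q).astype(int)
    i=cv2.resize(cv2.getRectSubPix(m["img"],(2*r,2*r),tuple(float(v) for v in ce)),(400,400),interpolation=2);print(ce)
    L.append(cv2.convertScaleAbs(i,alpha=1.8 if k==0 else 1.5,beta=25))
cv2.imwrite("pics/ts3.png",np.hstack(L)[:,:,::-1])
```

```text
[ 0.40607865 -0.28404769  0.10094648] [457.41507735 316.52980788] [275.83639868 554.85747695]
[457 317]
[ 0.40607865 -0.28404769  0.10094648] [162.5533223  214.59987629] [236.99508581  59.05817616]
[163 215]
```

View pics/ts3.png

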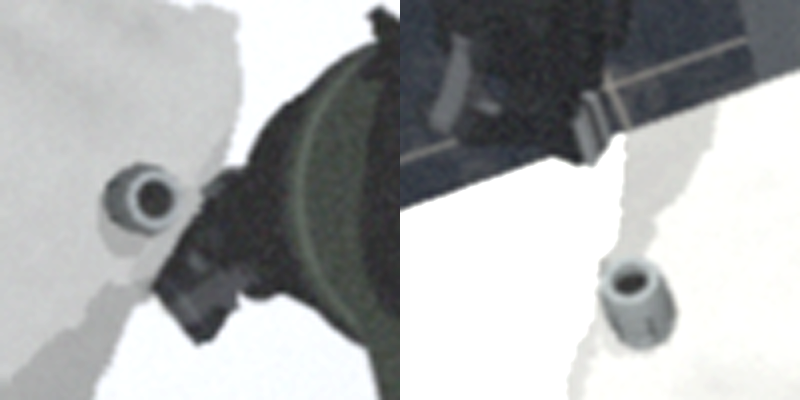

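Top and side views fit best with the tips sitting about 30 mm higher than reported, with xy correct; that also explains shutting just above the collet without contact. Testing with a lower grasp on D.

Request:
servo_tool(
  xyz=[
    [0,0,0],
    [0,0,0],
    [0,0,0],
    [0,0,0.03],
    [0,0,0.03],
    [0,0,0.025],
    [0,0,0.015],
    [0,0,0.008],
  ],
  roll=[0,0,0,0,0,0,0,0],
  hand=0.6,
)

```text
t: 6.6
ee_pos: [0.4061, -0.2841, -0.0074]
ee_rot: [-2.957, -1.06, 0.0]
ft_force: [-0.9, -0.3, -0.0]
gripper_width: 0.6
finger_force: 0.0
```

Request:
servo_tool(
  xyz=[
    [0,0,0],
    [0,0,0],
    [0,0,0],
    [0,0,0],
    [0,0,0],
    [0,0,0],
    [0,0,0],
    [0,0,0],
  ],
  roll=[0,0,0,0,0,0,0,0],
  hand=0,
)

```text
t: 7.6
ee_pos: [0.4064, -0.2843, -0.0062]
ee_rot: [2.957, 1.06, 0.001]
ft_force: [-2.3, 2.5, 9.1]
gripper_width: 0.294
finger_force: 60.1
```

Request:
servo_tool(
  xyz=[
    [0,0,0],
    [0,0,0],
    [0,0,0],
    [0,0,0],
    [0,0,0.004],
    [0,0,0.004],
    [0,0,0.004],
    [0,0,0],
  ],
  roll=[0,0,0,0,0,0,0,0],
  hand=0.6,
)

```text
t: 8.6
ee_pos: [0.4059, -0.284, -0.0193]
ee_rot: [-2.957, -1.06, 0.001]
ft_force: [0.4, -0.5, 0.0]
gripper_width: 0.598
finger_force: 0.0
```

Request:
servo_tool(
  xyz=[
    [0,0,0],
    [0,0,0],
    [0,0,0],
    [0,0,0],
    [0,0,0],
    [0,0,0],
    [0,0,0],
    [0,0,0],
  ],
  roll=[0,0,0,0,0,0,0,0],
  hand=0,
)

```text
t: 9.6
ee_pos: [0.4062, -0.2841, -0.0185]
ee_rot: [2.957, 1.06, 0.0]
ft_force: [-2.1, 0.7, 6.2]
gripper_width: 0.327
finger_force: 58.7
```

```bash
python3 go.py p4 ;python3 - <<'E'
from h import *
s=env.read_camera("side");crops(s,[(172,238)],"pics/d4.png",30,8,1)
E
```

```text
t 9.6 p [ 0.4062 -0.2841 -0.0185] yaw 39.5 z-axis [ 0. -0. -1.] w 0.327 F [-2.1  0.7  6.2] ff 58.7
j [ 0.61  0.68 -0.16  2.07  0.26  0.41 -0.64] roll needed 0.1 delta tool now [ 0.297  -0.2602 -0.    ] at yaw39.4 [ 0.2968 -0.2604  0.    ]
```

View pics/d4.png

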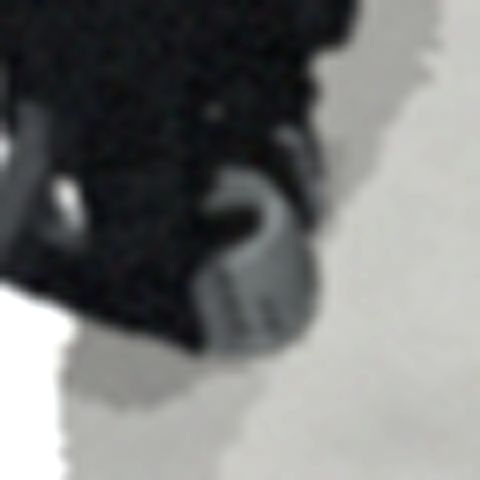

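The picture shows the fingers clasping D around its lower half. Lifting and checking that it holds.

Request:
servo_tool(
  xyz=[
    [0,0,-0.005],
    [0,0,-0.01],
    [0,0,-0.02],
    [0,0,-0.03],
    [0,0,-0.035],
    [0,0,-0.02],
    [0,0,0],
    [0,0,0],
  ],
  roll=[0,0,0,0,0,0,0,0],
)

```text
t: 10.65
ee_pos: [0.4058, -0.284, 0.1008]
ee_rot: [-2.957, -1.06, 0.001]
ft_force: [-0.1, -0.4, -0.9]
gripper_width: 0.32
finger_force: 59.3
```

```bash
python3 go.py p4
```

```text
t 10.65 p [ 0.4058 -0.284   0.1008] yaw 39.4 z-axis [-0.  0. -1.] w 0.32 F [-0.1 -0.4 -0.9] ff 59.3
j [ 0.68  0.47 -0.25  2.02  0.18  0.68 -0.56] roll needed 0.0 delta tool now [ 0.2972 -0.2598  0.    ] at yaw39.4 [ 0.297  -0.2601  0.    ]
```

Request:
servo_tool(
  xyz=[
    [0.03,-0.026,0],
    [0.039,-0.034,0],
    [0.039,-0.034,0],
    [0.039,-0.034,0],
    [0.039,-0.034,0],
    [0.039,-0.034,0],
    [0.039,-0.034,0],
    [0.033,-0.03,0],
  ],
  roll=[0,0,0,0,0,0,0,0],
)

```text
t: 11.65
ee_pos: [0.4698, 0.1073, 0.1002]
ee_rot: [-2.956, -1.062, 0.002]
ft_force: [1.1, -0.6, -0.7]
gripper_width: 0.324
finger_force: 59.3
```

Request:
servo_tool(
  xyz=[
    [0,0,0],
    [0,0,0.02],
    [0,0,0.03],
    [0,0,0.025],
    [0,0,0.015],
    [0,0,0],
    [0,0,0],
    [0,0,0],
  ],
  roll=[0,0,0,0,0,0,0,0],
)

```text
t: 12.65
ee_pos: [0.4707, 0.1054, 0.0119]
ee_rot: [2.957, 1.06, 0.002]
ft_force: [-0.6, 0.3, -0.9]
gripper_width: 0.322
finger_force: 59.3
```

```bash
python3 go.py p4
python3 - <<'E'
from h import *
s=env.read_camera("side");c=env.read_camera("top")
a=lambda m,P,r:cv2.convertScaleAbs(cv2.resize(cv2.getRectSubPix(m["img"],(2*r,2*r),tuple(float(v) for v in proj(m,P))),(390,390),interpolation=2),alpha=1.5)
P=[.4702,.1055,.014];cv2.imwrite("pics/p4a.png",np.hstack([a(c,P,45),a(s,P,45)])[:,:,::-1])
E
```

```text
t 12.65 p [0.4707 0.1054 0.0119] yaw 39.4 z-axis [ 0.001  0.    -1.   ] w 0.322 F [-0.6  0.3 -0.9] ff 59.3
j [-0.17  0.61 -0.22  2.09  0.29  0.46 -1.5 ] roll needed 0.0 delta tool now [-0.0003 -0.0004 -0.    ] at yaw39.4 [-0.0003 -0.0004  0.    ]
```

View pics/p4a.png

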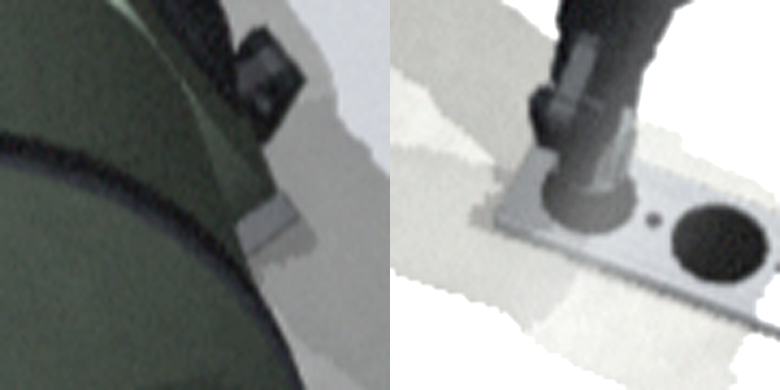

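The side view shows the collet held over pad 4 (crop centre). Lowering to contact.

Request:
servo_tool(
  xyz=[
    [0,0,0.006],
    [0,0,0.004],
    [0,0,0.002],
    [0,0,0.001],
    [0,0,0.001],
    [0,0,0],
    [0,0,0],
    [0,0,0],
  ],
  roll=[0,0,0,0,0,0,0,0],
)

```text
t: 13.75
ee_pos: [0.4703, 0.1053, -0.0028]
ee_rot: [-2.957, -1.06, -0.0]
ft_force: [-0.8, 0.2, 0.1]
gripper_width: 0.325
finger_force: 59.3
```

Request:
servo_tool(
  xyz=[
    [0,0,0.001],
    [0,0,0.001],
    [0,0,0],
    [0,0,0],
    [0,0,0],
    [0,0,0],
    [0,0,0],
    [0,0,0],
  ],
  roll=[0,0,0,0,0,0,0,0],
)

```text
t: 14.75
ee_pos: [0.4703, 0.1053, -0.0046]
ee_rot: [2.957, 1.06, 0.0]
ft_force: [-2.6, -0.6, 10.5]
gripper_width: 0.32
finger_force: 60.6
```

Contact (10 N). Releasing and rising.

Request:
servo_tool(
  xyz=[
    [0,0,0],
    [0,0,0],
    [0,0,0],
    [0,0,0],
    [0,0,-0.01],
    [0,0,-0.03],
    [0,0,-0.04],
    [0,0,-0.04],
  ],
  roll=[0,0,0,0,0,0,0,0],
  hand=0.6,
)

```text
t: 15.75
ee_pos: [0.47, 0.1053, 0.1169]
ee_rot: [-2.957, -1.06, -0.0]
ft_force: [0.7, 0.3, 1.2]
gripper_width: 0.599
finger_force: 0.0
```

```bash
python3 go.py C -.0185
```

```text
t 15.75 p [0.47   0.1053 0.1169] yaw 39.5 z-axis [ 0.  0. -1.] w 0.599 F [0.7 0.3 1.2] ff 0.0
j [-0.1   0.43 -0.31  2.04  0.2   0.71 -1.42] roll needed 0.1 delta tool now [-0.1964  0.3247  0.1354] at yaw39.4 [-0.1961  0.3249  0.1354]
```

Request:
servo_tool(
  xyz=[
    [-0.02,0.033,0],
    [-0.026,0.043,0],
    [-0.026,0.043,0],
    [-0.026,0.043,0],
    [-0.026,0.043,0],
    [-0.026,0.043,0],
    [-0.026,0.043,0],
    [-0.02,0.034,0],
  ],
  roll=[0,0,0,0,0,0,0,0],
)

```text
t: 16.75
ee_pos: [0.5252, -0.2724, 0.1158]
ee_rot: [2.958, 1.059, 0.0]
ft_force: [0.4, 0.5, 0.2]
gripper_width: 0.597
finger_force: 0.0
```

Request:
servo_tool(
  xyz=[
    [0,0,0],
    [0,0,0.02],
    [0,0,0.035],
    [0,0,0.035],
    [0,0,0.02],
    [0,0,0],
    [0,0,0],
    [0,0,0],
  ],
  roll=[0,0,0,0,0,0,0,0],
)

```text
t: 17.75
ee_pos: [0.526, -0.2704, 0.0063]
ee_rot: [2.956, 1.06, 0.002]
ft_force: [-0.2, 0.5, 0.2]
gripper_width: 0.601
finger_force: 0.0
```

```bash
python3 go.py C -.021
python3 - <<'E'
from h import *
s=env.read_camera("side");c=env.read_camera("top")
a=lambda m,P,r:cv2.convertScaleAbs(cv2.resize(cv2.getRectSubPix(m["img"],(2*r,2*r),tuple(float(v) for v in proj(m,P))),(390,390),interpolation=2),alpha=1.4)
cv2.imwrite("pics/c5.png",np.hstack([a(c,[.4702,.1055,.03],20),a(s,[.5247,-.2702,.03],30)])[:,:,::-1])
E
```

```text
t 17.75 p [ 0.526  -0.2704  0.0063] yaw 39.4 z-axis [ 0.002 -0.001 -1.   ] w 0.601 F [-0.2  0.5  0.2] ff 0.0
j [ 0.52  0.73 -0.21  1.81  0.24  0.62 -0.71] roll needed 0.0 delta tool now [-0.0009 -0.0011  0.0273] at yaw39.4 [-0.0009 -0.001   0.0273]
```

View pics/c5.png

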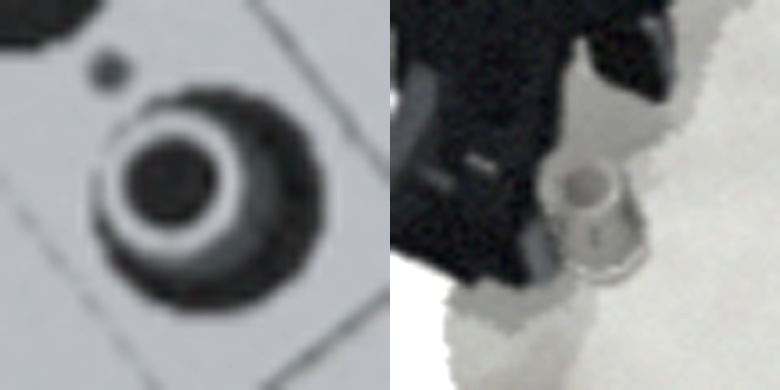

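D stands on pad 4, its bore at crop (170,180), within about 1 mm of centre after parallax. The fingers straddle C. Lowering and gripping.

Request:
servo_tool(
  xyz=[
    [-0.001,-0.001,0.012],
    [0,0,0.01],
    [0,0,0.005],
    [0,0,0],
    [0,0,0],
    [0,0,0],
    [0,0,0],
    [0,0,0],
  ],
  roll=[0,0,0,0,0,0,0,0],
)

```text
t: 18.85
ee_pos: [0.524, -0.27, -0.0218]
ee_rot: [2.957, 1.06, 0.0]
ft_force: [0.0, 0.6, 0.2]
gripper_width: 0.595
finger_force: 0.0
```

Request:
servo_tool(
  xyz=[
    [0,0,0],
    [0,0,0],
    [0,0,0],
    [0,0,0],
    [0,0,0],
    [0,0,0],
    [0,0,0],
    [0,0,0],
  ],
  roll=[0,0,0,0,0,0,0,0],
  hand=0,
)

```text
t: 19.85
ee_pos: [0.524, -0.27, -0.0216]
ee_rot: [2.957, 1.06, -0.0]
ft_force: [-2.9, 1.9, 5.7]
gripper_width: 0.212
finger_force: 58.5
```

Request:
servo_tool(
  xyz=[
    [0,0,-0.005],
    [0,0,-0.01],
    [0,0,-0.02],
    [0,0,-0.03],
    [0,0,-0.035],
    [0,0,-0.02],
    [0,0,0],
    [0,0,0],
  ],
  roll=[0,0,0,0,0,0,0,0],
)

```text
t: 20.85
ee_pos: [0.5237, -0.2699, 0.0981]
ee_rot: [-2.957, -1.06, 0.0]
ft_force: [-1.2, 0.7, -0.5]
gripper_width: 0.213
finger_force: 58.4
```

```bash
python3 go.py p3
```

```text
t 20.85 p [ 0.5237 -0.2699  0.0981] yaw 39.4 z-axis [-0.  0. -1.] w 0.213 F [-1.2  0.7 -0.5] ff 58.4
j [ 0.55  0.6  -0.24  1.78  0.19  0.79 -0.67] roll needed 0.0 delta tool now [ 0.2571 -0.3237  0.    ] at yaw39.4 [ 0.2569 -0.3239  0.    ]
```

C gripped at 18 mm, which is small for the 24 mm collet, so the size assignment is in doubt. Overlaying the size hypotheses on the first top picture before placing.

Run:
```python
from h import *
c=env.read_camera("top");I=cv2.imread("pics/top0.png")
b=dict(A=(368.4,169.2),B=(427.3,190.6),C=(436.4,247.9),D=(446,316.8));H={16:.028,20:.031,24:.034,30:.038}
S=200/28
def tile(k,d):
    u,v=b[k];ce=(u-1,v+2)
    t=cv2.getRectSubPix(I,(28,28),ce).astype(float);t=cv2.cvtColor(t.astype(np.uint8),6).astype(float)
    t=np.clip((t-20)*255/150,0,255).astype(np.uint8)
    t=cv2.cvtColor(cv2.resize(t,(200,200),interpolation=2),8)
    if d:
        P=at(c,b[k],H[d]);a=np.linspace(0,6.283,60)
        for z,col in((0,(0,0,255)),(H[d],(0,200,0))):
            q=np.array([proj(c,[P[0]+d/2e3*np.cos(x),P[1]+d/2e3*np.sin(x),z]) for x in a])
            cv2.polylines(t,[np.int32((q-np.array(ce)+14)*S)],True,col,1)
    return t
rows=[np.hstack([tile(k,d) for k,d in r]) for r in ([("A",0),("B",0),("C",0),("D",0)],[("A",20),("B",16),("C",24),("D",30)],[("A",16),("B",20),("C",20),("D",24)])]
cv2.imwrite("pics/hyp.png",np.vstack(rows))
```

```text
(no output)
```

View pics/hyp.png

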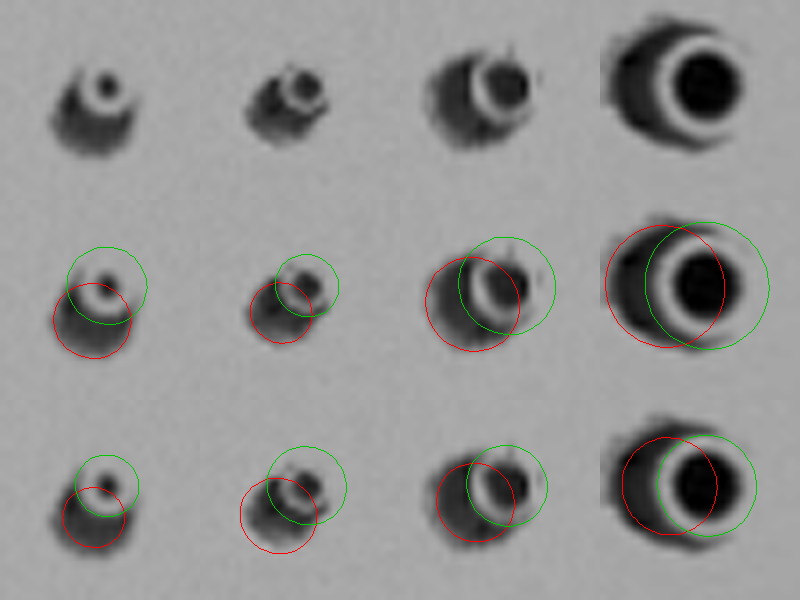

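The middle row (A=20, B=16, C=24, D=30) fits the base outlines closely; the row below clearly doesn't. The original assignment stands, so C goes to pad 3.

Request:
servo_tool(
  xyz=[
    [0.027,-0.034,0],
    [0.034,-0.042,0],
    [0.034,-0.043,0],
    [0.034,-0.043,0],
    [0.034,-0.043,0],
    [0.034,-0.043,0],
    [0.034,-0.042,0],
    [0.026,-0.034,0],
  ],
  roll=[0,0,0,0,0,0,0,0],
)

```text
t: 21.9
ee_pos: [0.5158, 0.1458, 0.0974]
ee_rot: [-2.956, -1.062, 0.002]
ft_force: [0.5, -0.8, -0.4]
gripper_width: 0.212
finger_force: 58.5
```

Request:
servo_tool(
  xyz=[
    [0,0,0],
    [0,0,0.02],
    [0,0,0.03],
    [0,0,0.025],
    [0,0,0.015],
    [0,0,0],
    [0,0,0],
    [0,0,0],
  ],
  roll=[0,0,0,0,0,0,0,0],
)

```text
t: 22.9
ee_pos: [0.5171, 0.1436, 0.0089]
ee_rot: [2.957, 1.06, 0.002]
ft_force: [1.1, 0.2, -0.5]
gripper_width: 0.211
finger_force: 58.5
```

```bash
python3 go.py p3 -.006
```

```text
t 22.9 p [0.5171 0.1436 0.0089] yaw 39.4 z-axis [ 0.001  0.    -1.   ] w 0.211 F [ 1.1  0.2 -0.5] ff 58.5
j [-0.22  0.67 -0.22  1.96  0.27  0.54 -1.51] roll needed 0.0 delta tool now [-0.0005 -0.0002  0.0149] at yaw39.4 [-0.0005 -0.0002  0.0149]
```

Request:
servo_tool(
  xyz=[
    [0,0,0.006],
    [0,0,0.004],
    [0,0,0.002],
    [0,0,0.001],
    [0,0,0.001],
    [0,0,0.001],
    [0,0,0],
    [0,0,0],
  ],
  roll=[0,0,0,0,0,0,0,0],
)

```text
t: 23.9
ee_pos: [0.5166, 0.1435, -0.0068]
ee_rot: [-2.957, -1.06, -0.0]
ft_force: [0.3, -0.3, -0.5]
gripper_width: 0.206
finger_force: 58.5
```

Request:
servo_tool(
  xyz=[
    [0,0,0.001],
    [0,0,0.001],
    [0,0,0],
    [0,0,0],
    [0,0,0],
    [0,0,0],
    [0,0,0],
    [0,0,0],
  ],
  roll=[0,0,0,0,0,0,0,0],
)

```text
t: 24.9
ee_pos: [0.5168, 0.1436, -0.0078]
ee_rot: [2.957, 1.06, 0.001]
ft_force: [-6.5, -2.0, 25.5]
gripper_width: 0.209
finger_force: 62.5
```

Request:
servo_tool(
  xyz=[
    [0,0,0],
    [0,0,0],
    [0,0,0],
    [0,0,0],
    [0,0,-0.01],
    [0,0,-0.03],
    [0,0,-0.04],
    [0,0,-0.04],
  ],
  roll=[0,0,0,0,0,0,0,0],
  hand=0.6,
)

```text
t: 25.9
ee_pos: [0.5164, 0.1435, 0.113]
ee_rot: [-2.957, -1.06, -0.0]
ft_force: [0.6, -0.0, -0.4]
gripper_width: 0.599
finger_force: 0.0
```

```bash
python3 go.py A -.0225
```

```text
t 25.9 p [0.5164 0.1435 0.113 ] yaw 39.5 z-axis [ 0.  0. -1.] w 0.599 F [ 0.6 -0.  -0.4] ff 0.0
j [-0.17  0.51 -0.28  1.9   0.2   0.76 -1.44] roll needed 0.1 delta tool now [-0.0733  0.3228  0.1354] at yaw39.4 [-0.0729  0.3229  0.1355]
```

Request:
servo_tool(
  xyz=[
    [-0.007,0.033,0],
    [-0.01,0.043,0],
    [-0.01,0.043,0],
    [-0.01,0.043,0],
    [-0.01,0.043,0],
    [-0.01,0.043,0],
    [-0.009,0.042,0],
    [-0.007,0.033,0],
  ],
  roll=[0,0,0,0,0,0,0,0],
)

```text
t: 26.9
ee_pos: [0.6658, -0.1542, 0.1118]
ee_rot: [2.958, 1.059, 0.0]
ft_force: [0.0, 1.7, -0.7]
gripper_width: 0.603
finger_force: 0.0
```

Request:
servo_tool(
  xyz=[
    [0,0,0],
    [0,0,0.02],
    [0,0,0.035],
    [0,0,0.035],
    [0,0,0.015],
    [0,0,0],
    [0,0,0],
    [0,0,0],
  ],
  roll=[0,0,0,0,0,0,0,0],
)

```text
t: 27.9
ee_pos: [0.6661, -0.1524, 0.0074]
ee_rot: [2.957, 1.06, 0.002]
ft_force: [0.7, 0.0, 1.0]
gripper_width: 0.6
finger_force: 0.0
```

```bash
python3 go.py A -.0225
python3 - <<'E'
from h import *
c=env.read_camera("top");g=c["img"].astype(int).sum(2)
# bore of placed C (top z .048): darkest centroid near prediction
for n,P in(("D",[.4702,.1055,.052]),("C",[.5166,.1434,.048])):
    q=proj(c,P);w=cv2.getRectSubPix(c["img"],(15,15),tuple(float(v) for v in q));print(n,q);print(cv2.cvtColor(w,7)[::2,::2])
E
```

```text
t 27.9 p [ 0.6661 -0.1524  0.0074] yaw 39.4 z-axis [ 0.002 -0.    -1.   ] w 0.6 F [0.7 0.  1. ] ff 0.0
j [ 0.27  0.84 -0.22  1.55  0.23  0.78 -0.92] roll needed 0.0 delta tool now [-0.0009 -0.0008  0.0299] at yaw39.4 [-0.0008 -0.0008  0.0299]
D [216.80409628 275.15359368]
[[167 163 113 142 142 106  53  31]
 [165 145 161 121 115 159 147  54]
 [156 151  60  36  34  60 159  78]
 [159  97  35  34  34  35 142 115]
 [150 105  36  35  31  33 148 109]
 [116 153  50  34  35  83 168  77]
 [ 58 146 154 123 135 161 121  66]
 [107  51 114 131 133  94  65  57]]
C [196.15514877 247.72902724]
[[162 166 144  70  43  36  39  35]
 [166 122  77 106  99  53  44  37]
 [153  69 130  83  93 133  69  68]
 [108 119  71  60  61 104  91  64]
 [ 84 122  69  56  41 115  85  66]
 [ 66  61 129  98 103 129  70  68]
 [ 74  36  70 110  93  75  67  74]
 [111  37  37  59  73  74  86  87]]
```

C and D both stand centred within about 1 px. Gripping A.

Request:
servo_tool(
  xyz=[
    [-0.001,-0.001,0.013],
    [0,0,0.011],
    [0,0,0.006],
    [0,0,0],
    [0,0,0],
    [0,0,0],
    [0,0,0],
    [0,0,0],
  ],
  roll=[0,0,0,0,0,0,0,0],
)

```text
t: 28.95
ee_pos: [0.6641, -0.1522, -0.0238]
ee_rot: [2.957, 1.06, 0.0]
ft_force: [-0.1, -0.6, -0.1]
gripper_width: 0.602
finger_force: 0.0
```

Request:
servo_tool(
  xyz=[
    [0,0,0],
    [0,0,0],
    [0,0,0],
    [0,0,0],
    [0,0,0],
    [0,0,0],
    [0,0,0],
    [0,0,0],
  ],
  roll=[0,0,0,0,0,0,0,0],
  hand=0,
)

```text
t: 29.95
ee_pos: [0.6641, -0.1522, -0.0237]
ee_rot: [2.957, 1.06, 0.0]
ft_force: [-3.2, 0.3, 5.6]
gripper_width: 0.18
finger_force: 58.7
```

Request:
servo_tool(
  xyz=[
    [0,0,-0.005],
    [0,0,-0.01],
    [0,0,-0.02],
    [0,0,-0.03],
    [0,0,-0.035],
    [0,0,-0.02],
    [0,0,0],
    [0,0,0],
  ],
  roll=[0,0,0,0,0,0,0,0],
)

```text
t: 30.95
ee_pos: [0.6635, -0.1521, 0.0953]
ee_rot: [-2.957, -1.06, 0.002]
ft_force: [-0.8, -1.2, -0.0]
gripper_width: 0.174
finger_force: 58.5
```

```bash
python3 go.py p2
```

```text
t 30.95 p [ 0.6635 -0.1521  0.0953] yaw 39.5 z-axis [-0.001  0.    -1.   ] w 0.174 F [-0.8 -1.2 -0. ] ff 58.5
j [ 0.29  0.73 -0.24  1.51  0.2   0.92 -0.9 ] roll needed 0.1 delta tool now [ 1.344e-01 -3.216e-01  2.000e-04] at yaw39.4 [ 0.1341 -0.3217  0.    ]
```

Width 0.18 is consistent with A being 20 mm (C was 0.21). Carrying it to pad 2.

Request:
servo_tool(
  xyz=[
    [0.014,-0.033,0],
    [0.018,-0.043,0],
    [0.018,-0.043,0],
    [0.018,-0.043,0],
    [0.018,-0.043,0],
    [0.018,-0.043,0],
    [0.017,-0.041,0],
    [0.013,-0.033,0],
  ],
  roll=[0,0,0,0,0,0,0,0],
)

```text
t: 31.95
ee_pos: [0.5615, 0.1833, 0.095]
ee_rot: [-2.956, -1.062, 0.003]
ft_force: [-0.0, -0.5, -0.2]
gripper_width: 0.179
finger_force: 58.5
```

Request:
servo_tool(
  xyz=[
    [0,0,0],
    [0,0,0.02],
    [0,0,0.03],
    [0,0,0.025],
    [0,0,0.012],
    [0,0,0],
    [0,0,0],
    [0,0,0],
  ],
  roll=[0,0,0,0,0,0,0,0],
)

```text
t: 32.95
ee_pos: [0.5634, 0.1817, 0.0099]
ee_rot: [2.957, 1.06, 0.002]
ft_force: [-0.6, -0.4, 0.7]
gripper_width: 0.177
finger_force: 58.5
```

```bash
python3 go.py p2 -.0097
```

```text
t 32.95 p [0.5634 0.1817 0.0099] yaw 39.4 z-axis [ 0.001  0.    -1.   ] w 0.177 F [-0.6 -0.4  0.7] ff 58.5
j [-0.26  0.73 -0.22  1.81  0.25  0.63 -1.51] roll needed 0.0 delta tool now [-0.0005 -0.0002  0.0196] at yaw39.4 [-0.0004 -0.0002  0.0196]
```

Request:
servo_tool(
  xyz=[
    [0,0,0.009],
    [0,0,0.004],
    [0,0,0.002],
    [0,0,0.001],
    [0,0,0.001],
    [0,0,0.001],
    [0,0,0],
    [0,0,0],
  ],
  roll=[0,0,0,0,0,0,0,0],
)

```text
t: 33.95
ee_pos: [0.5629, 0.1816, -0.0088]
ee_rot: [-2.957, -1.06, -0.0]
ft_force: [-0.8, 0.3, 0.1]
gripper_width: 0.175
finger_force: 58.5
```

Request:
servo_tool(
  xyz=[
    [0,0,0.001],
    [0,0,0],
    [0,0,0],
    [0,0,0],
    [0,0,0],
    [0,0,0],
    [0,0,0],
    [0,0,0],
  ],
  roll=[0,0,0,0,0,0,0,0],
)

```text
t: 34.95
ee_pos: [0.563, 0.1817, -0.0097]
ee_rot: [-2.957, -1.06, -0.0]
ft_force: [-0.7, -0.3, 6.5]
gripper_width: 0.173
finger_force: 59.4
```

Request:
servo_tool(
  xyz=[
    [0,0,0],
    [0,0,0],
    [0,0,0],
    [0,0,0],
    [0,0,-0.01],
    [0,0,-0.03],
    [0,0,-0.04],
    [0,0,-0.04],
  ],
  roll=[0,0,0,0,0,0,0,0],
  hand=0.6,
)

```text
t: 35.95
ee_pos: [0.5628, 0.1816, 0.112]
ee_rot: [-2.957, -1.06, -0.0]
ft_force: [-0.5, -0.0, -0.5]
gripper_width: 0.602
finger_force: 0.0
```

```bash
python3 go.py B -.0225
```

```text
t 35.95 p [0.5628 0.1816 0.112 ] yaw 39.5 z-axis [ 0.  0. -1.] w 0.602 F [-0.5 -0.  -0.5] ff 0.0
j [-0.23  0.58 -0.26  1.76  0.19  0.82 -1.46] roll needed 0.1 delta tool now [-0.2286  0.3812  0.1345] at yaw39.4 [-0.2282  0.3815  0.1345]
```

Request:
servo_tool(
  xyz=[
    [-0.02,0.033,0],
    [-0.026,0.043,0],
    [-0.026,0.043,0],
    [-0.026,0.043,0],
    [-0.026,0.043,0],
    [-0.026,0.043,0],
    [-0.026,0.043,0],
    [-0.026,0.043,0],
  ],
  roll=[0,0,0,0,0,0,0,0],
)

```text
t: 36.95
ee_pos: [0.6193, -0.2063, 0.111]
ee_rot: [2.957, 1.06, 0.001]
ft_force: [0.4, -0.3, 1.2]
gripper_width: 0.597
finger_force: 0.0
```

Request:
servo_tool(
  xyz=[
    [-0.018,0.03,0],
    [-0.008,0.017,0],
    [0,0,0],
    [0,0,0.02],
    [0,0,0.035],
    [0,0,0.035],
    [0,0,0.012],
    [0,0,0],
  ],
  roll=[0,0,0,0,0,0,0,0],
)

```text
t: 37.95
ee_pos: [0.6288, -0.2564, 0.0076]
ee_rot: [-2.956, -1.061, 0.001]
ft_force: [1.0, 0.8, 0.8]
gripper_width: 0.598
finger_force: 0.0
```

```bash
python3 go.py B -.0235
```

```text
t 37.95 p [ 0.6288 -0.2564  0.0076] yaw 39.5 z-axis [-0.001  0.001 -1.   ] w 0.598 F [1.  0.8 0.8] ff 0.0
j [ 0.43  0.84 -0.21  1.56  0.22  0.77 -0.75] roll needed 0.1 delta tool now [-0.0012  0.0012  0.0311] at yaw39.4 [-0.0012  0.0011  0.0311]
```

Request:
servo_tool(
  xyz=[
    [-0.001,0.001,0.013],
    [0,0,0.011],
    [0,0,0.006],
    [0,0,0],
    [0,0,0],
    [0,0,0],
    [0,0,0],
    [0,0,0],
  ],
  roll=[0,0,0,0,0,0,0,0],
)

```text
t: 38.95
ee_pos: [0.6288, -0.2589, -0.0218]
ee_rot: [2.957, 1.06, 0.0]
ft_force: [0.2, 0.6, -1.0]
gripper_width: 0.598
finger_force: 0.0
```

Request:
servo_tool(
  xyz=[
    [0,0,0],
    [0,0,0],
    [0,0,0],
    [0,0,0],
    [0,0,0],
    [0,0,0],
    [0,0,0],
    [0,0,0],
  ],
  roll=[0,0,0,0,0,0,0,0],
  hand=0,
)

```text
t: 39.95
ee_pos: [0.6288, -0.2588, -0.0217]
ee_rot: [2.957, 1.06, 0.0]
ft_force: [-1.9, 0.5, 5.8]
gripper_width: 0.129
finger_force: 58.8
```

Request:
servo_tool(
  xyz=[
    [0,0,-0.005],
    [0,0,-0.01],
    [0,0,-0.02],
    [0,0,-0.03],
    [0,0,-0.035],
    [0,0,-0.02],
    [0,0,0],
    [0,0,0],
  ],
  roll=[0,0,0,0,0,0,0,0],
)

```text
t: 40.95
ee_pos: [0.6283, -0.2587, 0.0973]
ee_rot: [-2.957, -1.06, 0.001]
ft_force: [0.2, -0.2, -1.0]
gripper_width: 0.131
finger_force: 58.5
```

```bash
python3 go.py p1
```

```text
t 40.95 p [ 0.6283 -0.2587  0.0973] yaw 39.5 z-axis [-0.001  0.    -1.   ] w 0.131 F [ 0.2 -0.2 -1. ] ff 58.5
j [ 0.45  0.72 -0.23  1.52  0.19  0.92 -0.73] roll needed 0.1 delta tool now [ 2.895e-01 -3.813e-01  2.000e-04] at yaw39.4 [ 0.2892 -0.3816  0.    ]
```

Request:
servo_tool(
  xyz=[
    [0.022,-0.029,0],
    [0.031,-0.041,0],
    [0.031,-0.041,0],
    [0.031,-0.041,0],
    [0.031,-0.041,0],
    [0.031,-0.041,0],
    [0.031,-0.041,0],
    [0.031,-0.041,0],
  ],
  roll=[0,0,0,0,0,0,0,0],
)

```text
t: 41.95
ee_pos: [0.6117, 0.1385, 0.0969]
ee_rot: [-2.957, -1.06, 0.003]
ft_force: [0.2, 0.2, 0.0]
gripper_width: 0.131
finger_force: 58.5
```

Request:
servo_tool(
  xyz=[
    [0.028,-0.036,0],
    [0.022,-0.03,0],
    [0,0,0],
    [0,0,0.02],
    [0,0,0.035],
    [0,0,0.02],
    [0,0,0.01],
    [0,0,0],
  ],
  roll=[0,0,0,0,0,0,0,0],
)

```text
t: 42.95
ee_pos: [0.6091, 0.2194, 0.0127]
ee_rot: [2.957, 1.06, -0.001]
ft_force: [0.3, 0.1, -0.8]
gripper_width: 0.131
finger_force: 58.5
```

```bash
python3 go.py p1 -.0077
```

```text
t 42.95 p [0.6091 0.2194 0.0127] yaw 39.4 z-axis [-0.001 -0.    -1.   ] w 0.131 F [ 0.3  0.1 -0.8] ff 58.5
j [-0.3   0.79 -0.22  1.65  0.23  0.73 -1.51] roll needed 0.0 delta tool now [ 0.0005 -0.      0.0204] at yaw39.4 [ 0.0005 -0.      0.0204]
```

Request:
servo_tool(
  xyz=[
    [0,0,0.009],
    [0,0,0.005],
    [0,0,0.002],
    [0,0,0.001],
    [0,0,0.001],
    [0,0,0.001],
    [0,0,0],
    [0,0,0],
  ],
  roll=[0,0,0,0,0,0,0,0],
)

```text
t: 43.95
ee_pos: [0.6093, 0.2197, -0.0059]
ee_rot: [-2.957, -1.06, -0.0]
ft_force: [0.1, 0.8, -0.8]
gripper_width: 0.131
finger_force: 58.5
```

Request:
servo_tool(
  xyz=[
    [0,0,0.001],
    [0,0,0],
    [0,0,0],
    [0,0,0],
    [0,0,0],
    [0,0,0],
    [0,0,0],
    [0,0,0],
  ],
  roll=[0,0,0,0,0,0,0,0],
)

```text
t: 44.95
ee_pos: [0.6092, 0.2197, -0.0069]
ee_rot: [2.957, 1.06, 0.0]
ft_force: [0.1, 0.4, -0.8]
gripper_width: 0.134
finger_force: 58.5
```

Request:
servo_tool(
  xyz=[
    [0,0,0.001],
    [0,0,0],
    [0,0,0],
    [0,0,0],
    [0,0,0],
    [0,0,0],
    [0,0,0],
    [0,0,0],
  ],
  roll=[0,0,0,0,0,0,0,0],
)

```text
t: 45.95
ee_pos: [0.6093, 0.2198, -0.0077]
ee_rot: [-2.957, -1.06, -0.0]
ft_force: [-1.4, -0.6, 5.8]
gripper_width: 0.13
finger_force: 59.3
```

Request:
servo_tool(
  xyz=[
    [0,0,0],
    [0,0,0],
    [0,0,0],
    [0,0,0],
    [0,0,-0.01],
    [0,0,-0.03],
    [0,0,-0.04],
    [0,0,-0.04],
  ],
  roll=[0,0,0,0,0,0,0,0],
  hand=0.6,
)

```text
t: 46.95
ee_pos: [0.6092, 0.2197, 0.114]
ee_rot: [-2.957, -1.06, -0.001]
ft_force: [1.1, -0.4, -0.6]
gripper_width: 0.601
finger_force: 0.0
```

Request:
servo_tool(
  xyz=[
    [-0.03,0.03,-0.01],
    [-0.03,0.03,-0.02],
    [-0.03,0.03,-0.02],
    [-0.03,0.03,-0.02],
    [-0.03,0.03,0],
    [-0.03,0.03,0],
    [-0.03,0.03,0],
    [0,0,0],
  ],
  roll=[0,0,0,0,0,0,0,0],
)

```text
t: 47.95
ee_pos: [0.58, -0.0796, 0.1828]
ee_rot: [2.958, 1.053, -0.0]
ft_force: [-0.2, 1.0, -0.5]
gripper_width: 0.602
finger_force: 0.0
```

Run:
```python
from h import *
c=env.read_camera("top");t=c["img"][160:320,120:400]
cv2.imwrite("pics/final.png",cv2.convertScaleAbs(cv2.resize(t,None,fx=2.8,fy=2.8,interpolation=2),alpha=1.4)[:,:,::-1])
for n,P in(("D",[.4702,.1055,.052]),("C",[.5166,.1434,.048]),("A",[.5629,.1816,.045]),("B",[.6095,.2197,.042])): print(n,(proj(c,P)-[120,160])*2.8)
```

```text
D [271.05146958 322.43006231]
C [213.23441657 245.64127627]
A [156.35503591 170.79114559]
B [101.45750322  97.49438193]
```

View pics/final.png

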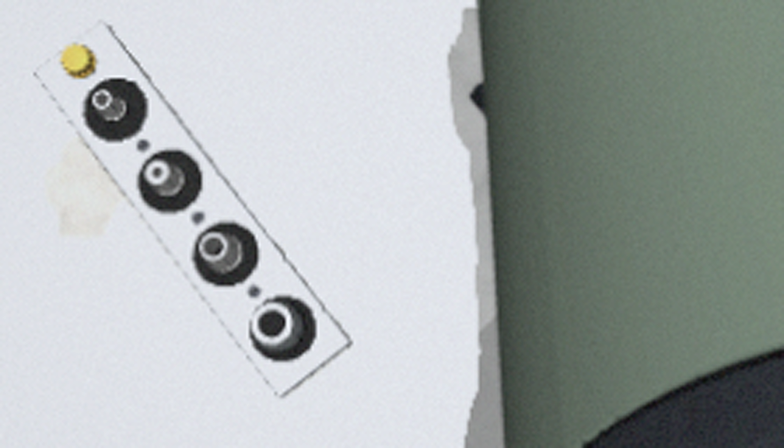

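The final view shows all four collets upright, one on each pad, with bores at (102,100), (157,173), (213,246) and (271,323). These are within about 1 px of the centred predictions, and sizes grow away from the thumbscrew.

```bash
python3 -c "
from station import env
print(env.close_job())"
```

```text
the job is handed in; nothing more can be done
None
```

All four collets stand upright and centred on the pads, smallest next to the thumbscrew and largest farthest from it; the loupe was left alone, and the job was handed in at about 48 s.

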